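# Find the loose press bolt and hold its cap open

### The arm

A 6-joint arm with a two-finger parallel gripper is mounted at the origin on the work surface. World frame = base frame: x ahead of the robot, y to its left, z up, the work surface at z = 0. Lengths are in mm, angles in rad, forces in N, time in s.
With the tool pointing down it reaches from about 350 to 725 mm from the base axis. Payload 6 kg.
Tool frame: the origin (TCP) lies midway between the tips of the shut fingers; the grasp point (between the pads) lies behind it (grip_point_offset is the z of the grasp point in the tool frame, in mm); z points along the fingers, y is the line along which they close (so a half turn about z gives the same grasp; the last joint's range is limited). The gripper opens to 85 mm and grips with 20 to 120 N. Pads are 22 mm wide; open, the fingers measure 114 mm over their backs; the gripper's body (76 mm by 85 mm) begins 54 mm behind the grasp point. The pads swing forward as they close: fully open they stand 13 mm farther back than shut.
Start: joints at [-0.986, 0.04, 0.085, 0, -1.615, -0.334], TCP at [148.918, -581.203, 231.261] pointing down, gripper open.
Joint ranges: [-2.56, 2.56], [-1.29, 2.01], [-1.08, 1.49], [-3.29, 1.98], [-2.81, -0.18], [-2.99, 2.99]. Speed limits (rad/s): [2.57, 2.57, 3.01, 3.14, 3.14, 3.14].

### API

Orientations are given as a unit quaternion [w, x, y, z].
In Python, from cell import * gives the robot as it stands. The module is installed in compiled form; this text tells all that it offers.
- The arm moves only by the tool move_arm, never from a script. Its argument "series" is a list that holds one entry, the list of rows, each a list of 4 numbers: the shift along the tool's x, y, z normalised to -1 to 1, where 1 is 0.05 m, then the turn about the tool's z normalised to -1 to 1, where 1 is 0.08 rad. A call has exactly 8 rows; each row shifts and turns the commanded pose from where the row before left it, along the tool's axes as they then stand; what a row does not reach is not made up. A row lasts 1/8 s, in which the tool goes at most 62.5 mm and 10.7 degrees, less where a joint would pass 70% of its speed; a pose out of reach is approached as far as the arm can. A call with a number of a shift or a turn outside -1 to 1 is refused whole. A call with a gripper value outside its range is refused whole. "fingers" is the closure, from 0 (fully open) to 1 (shut), set as the call begins (left out, the last holds). The fingers move at their own pace and stop on an object; "force" is the grip in N (left out, the last holds). Time passes only in rows, so rows that do not move let the fingers close, or fill a call up. It gives the time, the measured TCP pose, the force, the opening and the grip force at its end, in the units of the state.
- read_state(): the state, without advancing time (a new reading comes with each control period).
- capture(name): name is "scene" or "top" or "wrist"; returns the picture (420x560x3 uint8, red, green, blue); there is no depth.
- camera_info(name): a dict with "intrinsics" (3x3 intrinsics, pixels), "view" (4x4, takes a point from world to camera coordinates). Camera axes: x right, y down, z forward; pixel columns grow to the right and rows downward; lengths in mm; the calibration is good to about 2 mm. A picture is of the moment at which its call begins: read the wrist's pose just before it. camera_info takes no time and is no camera call; for the wrist camera it gives the pose at the moment of the call.
- sign_off(): hands the job in; it is judged then, once.
The state is a dict: "t": time; "joint_pos": joint angles; "dq": joint speeds; "joint_efforts": joint torques, N m; "position": TCP position; "ee_rot": TCP orientation; "ft_force": force on the tool from outside, world axes, zero at the start; "moment": the same for the moment, N m; "grip_width": finger opening in mm; "finger_force": force on a finger pad.
Only numpy, scipy, OpenCV 4.12 (cv2) and the standard library are available. Lean on these libraries where they do the work, as an engineer would, in place of code of your own. Each camera call takes 0.05 s, during which the arm holds its last target. There are 200 camera calls.

### The job

One of the three bolts of the pressing bar has worked loose. Tap each bolt on its top, in order from the robot's left to its right, firmly enough that the loose one sinks; then lift the hinged cap of the loose bolt to about 45 degrees and finish still holding it there, so that a workmate can get at the nut. Leave the other two caps shut and do not shift the tub, the tape or the lacquered box.

Things in the scene. Friction and masses are not known exactly. Their poses are not given: they have to be found in the camera images.
- press: Pressing bar, fixed to the bench: a wooden sandwich 84 (x) x 400 (y) x 60 mm high, origin under its centre on the bench; +y runs along the row of bolts to the robot's left, +x points away from the robot. The three bolts stand at x = 0, y = +125, 0 and -125 mm, each passing through the window of its own identical steel cap. Top of the bar 60 mm, top of the caps 84 mm above the bench.
- bolt_left_top (a point): Centre of the flat round top (diameter 18 mm) of the left bolt (robot's left, largest y in the press frame); at the start it is 102 mm above the bench, 18 mm above its cap. Tap it straight down with the shut fingertips.
- bolt_left (a joint): How far the left bolt has sunk, m: 0 at the start. A tight bolt gives less than 1 mm; the loose one slides down 6 mm to its stop under a push of more than about 3 N and stays down (still 12 mm above its cap). Exactly one of the three is loose; which one changes from run to run and cannot be seen.
- cap_left_knob (a point): Centre of the grip knob of the left bolt's cap: a round steel stub, diameter 18 mm, 14 mm long along the press's y (take it from above with the fingers closing along y, it can turn between them), at the end of an 8 mm wide tongue on the side nearer the robot, 27 mm in front of the cap's front face; 62 mm in front of the bolt, 75 mm above the bench when shut. Nothing but the tongue is beside it; the bench is free below it.
- cap_left_hinge (a point): Middle of the hinge line (along the press's y) of the left cap, at its far edge: 37 mm beyond the bolt, 63 mm above the bench. The shut knob is 99 mm towards the robot and 12 mm above it.
- cap_left (a joint): Opening of the left bolt's cap, rad: 0 shut, 1.3 at its stop; the knob rises and swings away from the robot. A folded steel cover 73 x 60 x 20 mm, about 0.22 kg, with a 28 mm square window for the bolt; it falls shut when let go.
- bolt_mid_top (a point): Centre of the flat round top (diameter 18 mm) of the mid bolt (middle); at the start it is 102 mm above the bench, 18 mm above its cap. Tap it straight down with the shut fingertips.
- bolt_mid (a joint): How far the mid bolt has sunk, m: 0 at the start. A tight bolt gives less than 1 mm; the loose one slides down 6 mm to its stop under a push of more than about 3 N and stays down (still 12 mm above its cap). Exactly one of the three is loose; which one changes from run to run and cannot be seen.
- cap_mid_knob (a point): Centre of the grip knob of the mid bolt's cap: a round steel stub, diameter 18 mm, 14 mm long along the press's y (take it from above with the fingers closing along y, it can turn between them), at the end of an 8 mm wide tongue on the side nearer the robot, 27 mm in front of the cap's front face; 62 mm in front of the bolt, 75 mm above the bench when shut. Nothing but the tongue is beside it; the bench is free below it.
- cap_mid_hinge (a point): Middle of the hinge line (along the press's y) of the mid cap, at its far edge: 37 mm beyond the bolt, 63 mm above the bench. The shut knob is 99 mm towards the robot and 12 mm above it.
- cap_mid (a joint): Opening of the mid bolt's cap, rad: 0 shut, 1.3 at its stop; the knob rises and swings away from the robot. A folded steel cover 73 x 60 x 20 mm, about 0.22 kg, with a 28 mm square window for the bolt; it falls shut when let go.
- bolt_right_top (a point): Centre of the flat round top (diameter 18 mm) of the right bolt (robot's right); at the start it is 102 mm above the bench, 18 mm above its cap. Tap it straight down with the shut fingertips.
- bolt_right (a joint): How far the right bolt has sunk, m: 0 at the start. A tight bolt gives less than 1 mm; the loose one slides down 6 mm to its stop under a push of more than about 3 N and stays down (still 12 mm above its cap). Exactly one of the three is loose; which one changes from run to run and cannot be seen.
- cap_right_knob (a point): Centre of the grip knob of the right bolt's cap: a round steel stub, diameter 18 mm, 14 mm long along the press's y (take it from above with the fingers closing along y, it can turn between them), at the end of an 8 mm wide tongue on the side nearer the robot, 27 mm in front of the cap's front face; 62 mm in front of the bolt, 75 mm above the bench when shut. Nothing but the tongue is beside it; the bench is free below it.
- cap_right_hinge (a point): Middle of the hinge line (along the press's y) of the right cap, at its far edge: 37 mm beyond the bolt, 63 mm above the bench. The shut knob is 99 mm towards the robot and 12 mm above it.
- cap_right (a joint): Opening of the right bolt's cap, rad: 0 shut, 1.3 at its stop; the knob rises and swings away from the robot. A folded steel cover 73 x 60 x 20 mm, about 0.22 kg, with a 28 mm square window for the bolt; it falls shut when let go.
- tub_center (a point): Bystander: empty round wooden paste tub, diameter 120, height 75 mm, standing beyond the bar; point half-way up.
- tape_center (a point): Bystander: roll of paper tape lying flat, diameter 90, height 24 mm, beyond the bar; point half-way up.
- lacquer_box_center (a point): Bystander: red lacquered box, 206 x 156 x 69 mm, to the robot's right; point half-way up.

How it is judged:
By the outcome, as a careful person would: the job done as asked, in the order asked, and still so for the second after the job is handed in, while the arm keeps its last pose, push and grip.
It also fails if it takes over 48 s, if anything falls off the work surface, if the arm or the gripper's body presses on something with over 40 N, if the wrist force passes 120 N, or if a joint passes its speed limit or range.

## Working session

There is one attempt and no reset: what is moved stays moved. The work goes in short steps, Python scripts to look and compute and a tool call to move; the robot and the scene stay as the last step left them, time stands still between calls to the robot, and variables do not carry over. Pictures are saved under pics/ and viewed, at most 10 in all, crops included, and the job is handed in when it is done.

Besides the shell and the picture viewer there is one more tool, called after ">>>" as name(argument=value, ...), one argument or row to a line, values as JSON. move_arm: Moves the arm, as the interface text tells. Scaled input: -1 to 1 covers 0.05 m each way for a shift and 0.08 rad each way for a turn. Its arguments: {"type":"object","properties":{"series":{"type":"array"},"fingers":{"type":"number"},"force":{"type":"number"}},"required":["series"]}

```bash
mkdir -p pics
python3 - <<'E'
from cell import *
import cv2
for n in("scene","top"):
    i=capture(n);cv2.imwrite(f"pics/{n}0.png",i[:,:,::-1])
    print(n,camera_info(n))
s=read_state();print(s)
E
```

```text
scene {'intrinsics': array([[403.0141951 ,   0.        , 276.78213698],
       [  0.        , 403.0141951 , 207.69134848],
       [  0.        ,   0.        ,   1.        ]]), 'view': array([[-1.92068899e-01,  9.81381401e-01, -2.90236854e-04,
         2.35854573e+02],
       [ 7.11686430e-01,  1.39082495e-01, -6.88591667e-01,
        -3.43426674e+02],
       [-6.75730688e-01, -1.32463601e-01, -7.25149248e-01,
         1.38703868e+03],
       [ 0.00000000e+00,  0.00000000e+00,  0.00000000e+00,
         1.00000000e+00]])}
top {'intrinsics': array([[428.7863628 ,   0.        , 278.11822893],
       [  0.        , 428.7863628 , 203.08638767],
       [  0.        ,   0.        ,   1.        ]]), 'view': array([[-7.67351469e-02, -9.97051356e-01,  5.57591399e-04,
        -1.04440220e+02],
       [-9.70770680e-01,  7.45849542e-02, -2.28125780e-01,
         6.50033811e+02],
       [ 2.27411530e-01, -1.80465586e-02, -9.73631510e-01,
         1.06386712e+03],
       [ 0.00000000e+00,  0.00000000e+00,  0.00000000e+00,
         1.00000000e+00]])}
{'t': 0.1, 'joint_pos': array([-9.86252687e-01,  4.07649690e-02,  8.38994217e-02, -4.09387598e-04,
       -1.61545304e+00, -3.33721586e-01]), 'dq': array([ 5.06464530e-05, -1.25261542e-03,  3.94305492e-03,  3.38628135e-04,
       -1.00981776e-03,  1.80219625e-04]), 'joint_efforts': array([-4.55514441e-03, -3.69344044e+01,  3.48280406e+01,  6.95174575e+00,
       -4.64198485e-03,  2.61055050e-05]), 'position': array([ 148.93807712, -580.92822133,  230.364796  ]), 'ee_rot': array([-1.53991739e-04, -1.25091416e-01,  9.92144907e-01,  7.72931382e-04]), 'ft_force': array([-0.06793054,  0.03253387,  0.38326936]), 'moment': array([ 0.06319281, -0.0111179 , -0.00944519]), 'finger_force': 0.0, 'grip_width': 85.15485551409422}
```

View pics/top0.png

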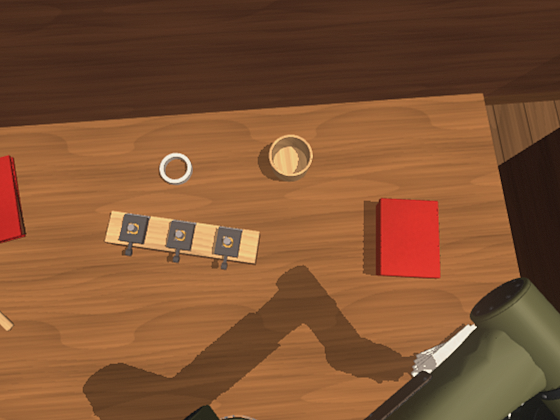

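View pics/scene0.png

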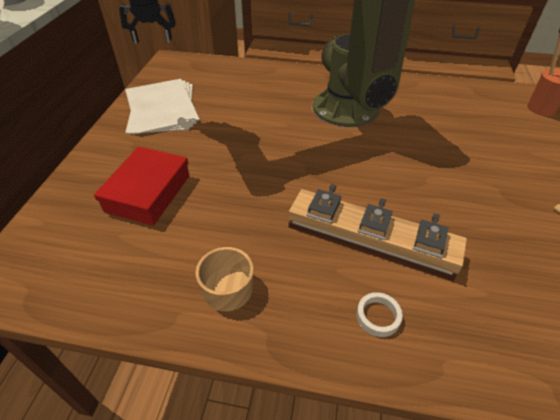

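Top view: bolts near (132,228), (180,235), (228,241), knobs on the robot side at about (128,251), (176,258), (224,265). Scene view: bolts near (325,200), (377,213), (434,231). I'll enlarge both.

Run:
```python
import cv2,numpy as np
a=cv2.imread("pics/top0.png")[200:272,95:285];b=cv2.imread("pics/scene0.png")[183:261,285:475]
m=np.vstack([cv2.resize(x,None,fx=4,fy=4,interpolation=cv2.INTER_CUBIC) for x in(a,b)])
cv2.imwrite("pics/m.png",m);print(m.shape)
```

```text
(600, 760, 3)
```

View pics/m.png

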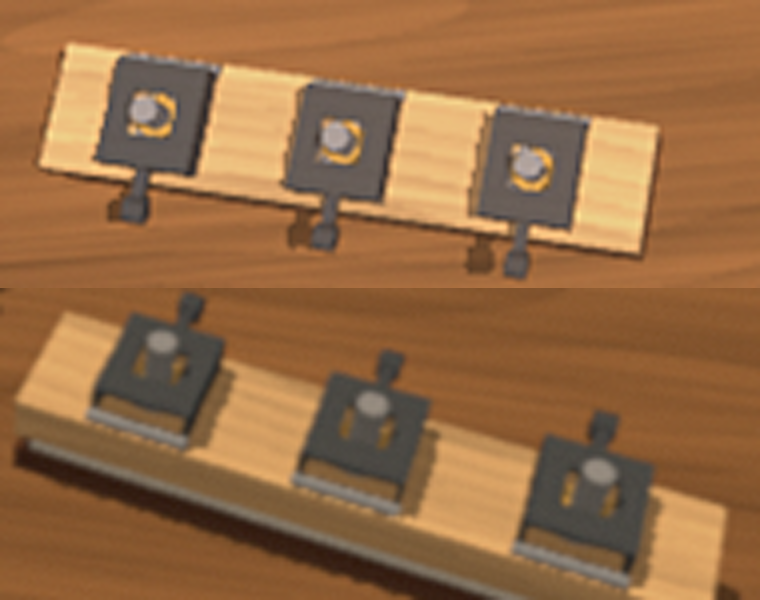

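Top crop: bolt tops (144,108), (335,135), (526,162); knobs (134,206), (325,235), (516,262). Scene crop (rows from 288): right, mid, left bolt tops (162,54), (373,116), (599,183); knobs (190,19), (389,78), (603,139).

```bash
cat > h.py <<'E'
from cell import *
import numpy as np
from scipy.optimize import least_squares
from scipy.spatial.transform import Rotation as R
def proj(n,P,c=None):
    c=c or camera_info(n);q=np.c_[P,np.ones(len(P))]@c["view"].T[:,:3];q=q@c["intrinsics"].T;return q[:,:2]/q[:,2:]
LOC=np.array([[0,125,102],[0,0,102],[0,-125,102],[-62,125,75],[-62,0,75],[-62,-125,75.]])
def W(p,L=LOC):
    c,s=np.cos(p[2]),np.sin(p[2]);return np.c_[p[0]+c*L[:,0]-s*L[:,1],p[1]+s*L[:,0]+c*L[:,1],L[:,2]]
def tool(d,s=None):  # world displacement -> tool units
    s=s or read_state();w,x,y,z=s["ee_rot"];return R.from_quat([x,y,z,w]).inv().apply(d)/50
E
python3 - <<'E'
from h import *
t=np.array([[144,108],[335,135],[526,162],[134,206],[325,235],[516,262.]])/4-.375+[95,200]
s=np.array([[599,183],[373,116],[162,54],[603,139],[389,78],[190,19.]])/4-.375+[285,183]
ct,cs=camera_info("top"),camera_info("scene")
r=least_squares(lambda p:np.r_[proj("",W(p),ct)-t,proj("",W(p),cs)-s].ravel(),[500,200,0])
print(r.x,np.round(r.fun.reshape(-1,2),1).tolist());print(W(r.x).round(1))
for f in(t,s):
    c=ct if f is t else cs
    q=least_squares(lambda p:(proj("",W(p),c)-f).ravel(),r.x);print(q.x)
x=read_state();print(R.from_quat(np.roll(x["ee_rot"],-1)).as_matrix().round(3), R.from_quat(np.roll(x["ee_rot"],-1)).as_euler("zyx"))
E
```

```text
[ 5.74144220e+02  1.05500520e+02 -2.18382708e-01] [[0.0, -0.1], [0.3, 0.0], [0.9, 0.1], [0.8, 0.7], [0.5, 0.3], [0.5, 0.4], [0.4, 0.4], [0.2, 0.3], [0.5, 0.2], [0.2, 0.3], [0.4, 0.2], [0.6, 0.6]]
[[601.2 227.5 102. ]
 [574.1 105.5 102. ]
 [547.1 -16.5 102. ]
 [540.7 241.   75. ]
 [513.6 118.9  75. ]
 [486.5  -3.1  75. ]]
[ 5.74839621e+02  1.06668101e+02 -2.20130524e-01]
[ 5.73290597e+02  1.04678932e+02 -2.17285012e-01]
[[-0.969 -0.248 -0.   ]
 [-0.248  0.969  0.001]
 [ 0.     0.002 -1.   ]] [ 2.89075301e+00 -4.98938421e-04 -3.14009746e+00]
```

The fit puts the press at (574, 105.5) with yaw -0.218. Residuals are under 1 px and the two cameras agree to 2 mm. I'll move to above the left bolt with the fingers shut.

>>> move_arm(
  series=[
    [[-0.8, 0.84, 0, 0], [-0.8, 0.84, 0, 0], [-0.8, 0.84, 0, 0], [-0.8, 0.84, 0, 0], [-0.8, 0.84, 0, 0], [-0.8, 0.84, 0, 0], [-0.8, 0.84, 0, 0], [-0.8, 0.84, 0, 0]],
  ],
  fingers=1,
  force=60,
)

```text
t: 1.1
position: [375.9, -174.4, 231.2]
ee_rot: [0.0, -0.125, 0.992, 0.0]
ft_force: [0.1, 0.4, -0.2]
grip_width: -0.0
finger_force: 0.0
```

>>> move_arm(
  series=[
    [[-0.8, 0.84, 0, 0], [-0.8, 0.84, 0, 0], [-0.8, 0.84, 0, 0], [-0.8, 0.84, 0, 0], [-0.8, 0.84, 0, 0], [-0.8, 0.84, 0, 0], [-0.8, 0.84, 0, 0], [-0.77, 0.82, 0, 0]],
  ],
)

```text
t: 2.1
position: [601.5, 229.1, 230.7]
ee_rot: [-0.0, -0.125, 0.992, -0.0]
ft_force: [0.6, 0.6, 1.7]
grip_width: 0.1
finger_force: 0.0
```

>>> move_arm(
  series=[
    [[0, 0, 0.1, 0.84], [0, 0, 0.2, 0.84], [0, 0, 0.2, 0.84], [0, 0, 0.2, 0.84], [0, 0, 0.2, 0.84], [0, 0, 0.2, 0.84], [0, 0, 0.1, 0.82], [0, 0, 0, 0]],
  ],
)

```text
t: 3.1
position: [600.5, 227.1, 170.2]
ee_rot: [-0.001, 0.109, 0.994, -0.0]
ft_force: [-0.2, 0.2, 0.4]
grip_width: -0.2
finger_force: 0.0
```

Run:
```python
from h import *
import cv2
c=camera_info("wrist");i=capture("wrist")
P=W([574.1,105.5,-.2184]);print(proj("",P,c).round(0).tolist(), read_state()["position"])
cv2.imwrite("pics/w1.png",i[:,:,::-1]);np.savez("w1",**c)
```

```text
[[275.0, 226.0], [76.0, 226.0], [-122.0, 226.0], [275.0, 123.0], [84.0, 123.0], [-107.0, 123.0]] [600.75254036 227.19088613 170.8645268 ]
```

View pics/w1.png

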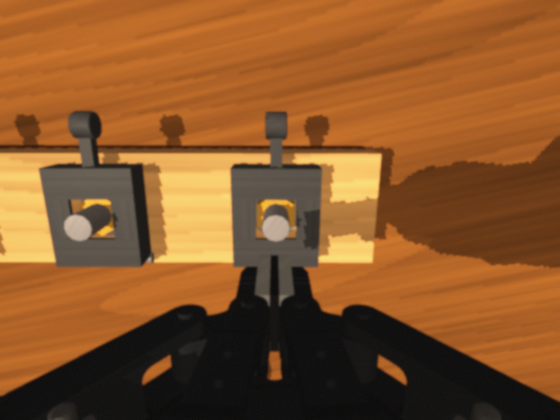

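The wrist view shows the left bolt top at (276,228), mid bolt at (78,227) and left knob at (276,124). All are within 2 px of the prediction, so I'll tap the left bolt.

>>> move_arm(
  series=[
    [[0, 0, 0.4, 0], [0, 0, 0.4, 0], [0, 0, 0.4, 0], [0, 0, 0.08, 0], [0, 0, 0.06, 0], [0, 0, 0.04, 0], [0, 0, 0.02, 0], [0, 0, 0, 0]],
  ],
)

```text
t: 4.15
position: [601.2, 227.4, 102.0]
ee_rot: [0.0, 0.109, 0.994, 0.0]
ft_force: [-0.1, 0.2, 1.5]
grip_width: -0.0
finger_force: 0.7
```

>>> move_arm(
  series=[
    [[0, 0, 0.02, 0], [0, 0, 0.02, 0], [0, 0, 0.02, 0], [0, 0, 0, 0], [0, 0, 0, 0], [0, 0, 0, 0], [0, 0, 0, 0], [0, 0, 0, 0]],
  ],
)

```text
t: 5.15
position: [601.3, 227.4, 101.8]
ee_rot: [0.001, 0.108, 0.994, 0.001]
ft_force: [-7.2, 0.3, 11.4]
grip_width: -0.0
finger_force: 6.4
```

Left bolt is tight (11 N, no sinking). On to mid.

>>> move_arm(
  series=[
    [[0, 0, -0.3, 0], [0, 0, -0.3, 0], [0, -0.625, 0, 0], [0, -0.625, 0, 0], [0, -0.625, 0, 0], [0, -0.625, 0, 0], [0, 0, 0.2, 0], [0, 0, 0.2, 0]],
  ],
)

```text
t: 6.15
position: [574.0, 105.6, 108.0]
ee_rot: [0.0, 0.109, 0.994, 0.0]
ft_force: [-0.1, 0.9, 0.5]
grip_width: 0.0
finger_force: 0.0
```

>>> move_arm(
  series=[
    [[0, 0, 0.06, 0], [0, 0, 0.06, 0], [0, 0, 0.04, 0], [0, 0, 0.02, 0], [0, 0, 0.02, 0], [0, 0, 0, 0], [0, 0, 0, 0], [0, 0, 0, 0]],
  ],
)

```text
t: 7.15
position: [574.1, 105.3, 98.5]
ee_rot: [0.0, 0.109, 0.994, 0.0]
ft_force: [0.1, 1.5, 2.9]
grip_width: -0.3
finger_force: 1.0
```

Mid is sinking. I'll push it down to its stop.

>>> move_arm(
  series=[
    [[0, 0, 0.04, 0], [0, 0, 0.04, 0], [0, 0, 0.02, 0], [0, 0, 0.02, 0], [0, 0, 0, 0], [0, 0, 0, 0], [0, 0, 0, 0], [0, 0, 0, 0]],
  ],
)

```text
t: 8.15
position: [574.2, 105.3, 96.0]
ee_rot: [0.001, 0.108, 0.994, 0.0]
ft_force: [-8.9, 2.9, 17.6]
grip_width: -0.2
finger_force: 9.0
```

Mid is loose and at its stop (96.0 mm). The right bolt still has to be tapped.

>>> move_arm(
  series=[
    [[0, 0, -0.4, 0], [0, 0, -0.32, 0], [0, -0.625, 0, 0], [0, -0.625, 0, 0], [0, -0.625, 0, 0], [0, -0.625, 0, 0], [0, 0, 0.2, 0], [0, 0, 0.2, 0]],
  ],
)

```text
t: 9.15
position: [546.8, -16.7, 107.6]
ee_rot: [-0.0, 0.109, 0.994, 0.0]
ft_force: [0.2, 0.5, -0.0]
grip_width: -0.2
finger_force: 0.0
```

>>> move_arm(
  series=[
    [[0, 0, 0.06, 0], [0, 0, 0.06, 0], [0, 0, 0.04, 0], [0, 0, 0.02, 0], [0, 0, 0.02, 0], [0, 0, 0, 0], [0, 0, 0, 0], [0, 0, 0, 0]],
  ],
)

```text
t: 10.15
position: [547.0, -16.3, 101.7]
ee_rot: [0.001, 0.108, 0.994, 0.0]
ft_force: [-9.8, 3.4, 15.5]
grip_width: -0.4
finger_force: 7.7
```

>>> move_arm(
  series=[
    [[0, 0, -0.5, 0], [0, 0, -0.5, 0], [0.2, 0.4, -0.3, 0], [0.2, 0.5, 0, 0], [0.3, 0.5, 0, 0], [0.3, 0.5, 0, 0], [0.24, 0.6, 0, 0], [0, 0, 0, 0]],
  ],
  fingers=0.5,
)

```text
t: 11.15
position: [513.1, 120.5, 163.4]
ee_rot: [0.0, 0.107, 0.994, 0.0]
ft_force: [-0.6, 1.2, -0.4]
grip_width: 42.7
finger_force: 0.0
```

Run:
```python
import cell
print([n for n in dir(cell) if n[0]!='_'],getattr(cell,"grip_point_offset",None))
from h import *
import cv2
s=read_state();c=camera_info("wrist");i=capture("wrist")
P=W([574.1,105.5,-.2184]);print(proj("",P,c).round(0).tolist(), s["position"],s["grip_width"],s["ft_force"])
cv2.imwrite("pics/w2.png",i[:,:,::-1])
```

```text
['Unreachable', 'camera_info', 'capture', 'grip_point_offset', 'read_state', 'sign_off'] -18.700000000000003
[[462.0, 320.0], [272.0, 319.0], [82.0, 319.0], [455.0, 217.0], [272.0, 217.0], [89.0, 217.0]] [513.06454638 120.47828402 163.39463864] 42.7488819814602 [-0.60783826  1.15132499 -0.42373745]
```

View pics/w2.png

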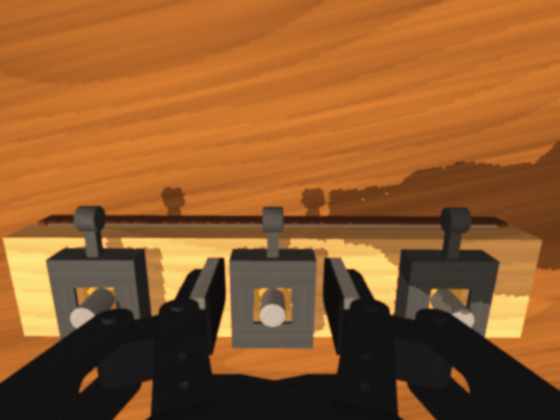

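The knob is at (272,219), within 2 px of the prediction and centred between the fingers. I'll descend and grip.

>>> move_arm(
  series=[
    [[0, -0.03, 0.4, 0], [0, 0, 0.4, 0], [0, 0, 0.4, 0], [0, 0, 0.4, 0], [0, 0, 0.3, 0], [0, 0, 0.2, 0], [0, 0, 0.06, 0], [0, 0, 0, 0]],
  ],
)

```text
t: 12.2
position: [513.3, 117.2, 55.6]
ee_rot: [0.0, 0.109, 0.994, 0.0]
ft_force: [-0.3, 0.3, 0.6]
grip_width: 42.8
finger_force: 0.0
```

>>> move_arm(
  series=[
    [[0, 0, 0, 0], [0, 0, 0, 0], [0, 0, 0, 0], [0, 0, 0, 0], [0, 0, 0, 0], [0, 0, 0, 0], [0, 0, 0, 0], [0, 0, 0, 0]],
  ],
  fingers=1,
  force=50,
)

```text
t: 13.2
position: [513.8, 119.3, 56.2]
ee_rot: [0.001, 0.108, 0.994, 0.002]
ft_force: [0.9, 5.3, 0.5]
grip_width: 13.4
finger_force: 50.9
```

>>> move_arm(
  series=[
    [[-0.01, 0.03, -0.1, 0], [-0.02, 0, -0.092, 0], [-0.026, 0, -0.095, 0], [-0.026, 0, -0.095, 0], [-0.07, 0, -0.184, 0], [-0.088, 0, -0.174, 0], [0, 0, 0, 0], [0, 0, 0, 0]],
  ],
)

```text
t: 14.2
position: [524.9, 116.8, 92.3]
ee_rot: [-0.0, 0.109, 0.994, 0.001]
ft_force: [-0.6, 4.7, -3.6]
grip_width: 13.2
finger_force: 49.2
```

>>> move_arm(
  series=[
    [[-0.05, 0, -0.084, 0], [-0.054, 0, -0.082, 0], [-0.06, 0, -0.078, 0], [-0.062, 0, -0.076, 0], [-0.066, 0, -0.072, 0], [-0.068, 0, -0.072, 0], [-0.074, 0, -0.064, 0], [-0.074, 0, -0.064, 0]],
  ],
)

```text
t: 15.2
position: [549.0, 111.4, 121.1]
ee_rot: [-0.001, 0.109, 0.994, 0.001]
ft_force: [-2.2, 5.7, -5.4]
grip_width: 12.8
finger_force: 48.7
```

Run:
```python
from h import *
import cv2
s=read_state();print(s["position"],s["ft_force"],s["grip_width"],s["finger_force"])
a=capture("scene")[170:270,280:480];b=capture("wrist")
cv2.imwrite("pics/s3.png",cv2.resize(a,None,fx=4,fy=4,interpolation=cv2.INTER_CUBIC)[:,:,::-1])
H=W([574.1,105.5,-.2184],np.array([[37,0,63.]]))[0]
d=s["position"]-H;u=np.array([np.cos(-.2184),np.sin(-.2184)]);r=-(d[:2]@u);z=d[2]+18.8
print("angle",np.degrees(np.arctan2(z,r))-6.9,"radius",np.hypot(r,z))
```

```text
[548.96980303 111.42716374 121.08457206] [-2.17041198  5.66638512 -5.42405323] 12.830637067715244 48.68229389190674
angle 43.84993996404511 radius 99.28379159066279
```

View pics/s3.png

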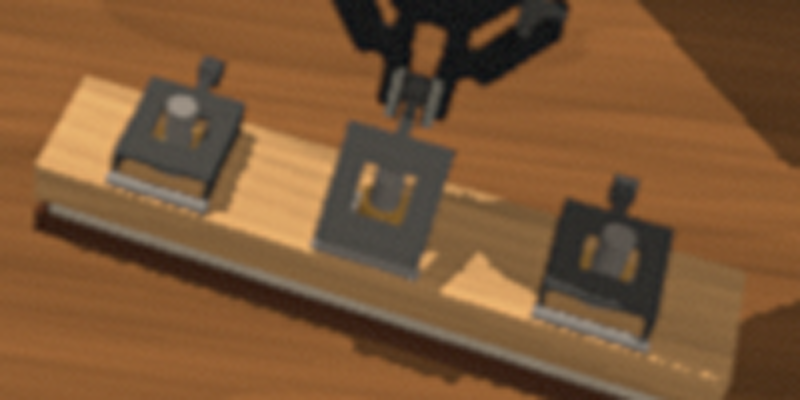

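The mid cap stands raised between the fingers at about 44°, with the knob at (418,90) in the crop. The other two caps are shut. I'll hold once to check that the grip is steady.

>>> move_arm(
  series=[
    [[-0.01, 0, -0.01, 0], [0, 0, 0, 0], [0, 0, 0, 0], [0, 0, 0, 0], [0, 0, 0, 0], [0, 0, 0, 0], [0, 0, 0, 0], [0, 0, 0, 0]],
  ],
)

```text
t: 16.3
position: [549.5, 111.3, 121.5]
ee_rot: [-0.001, 0.109, 0.994, 0.001]
ft_force: [-1.5, 5.9, -4.5]
grip_width: 13.3
finger_force: 49.0
```

Steady.

```bash
python3 -c "
from cell import *
print(sign_off())"
```

```text
the job is handed in; nothing more can be done
None
```

I tapped all three bolts left to right; the middle one was loose and sank 6 mm, and its cap was at about 44° in a steady grip when I handed the job in. The other two caps are shut and the arm stayed clear of the tub, tape and box, though I did not re-photograph those three at the end.

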